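# Walk the brazing hearth up to the fume hood

### The arm

A 7-joint arm with a two-finger parallel gripper is mounted at the origin on the work surface. World frame = base frame: x ahead of the robot, y to its left, z up, the work surface at z = 0. Lengths are in mm, angles in rad, forces in N, time in s.
With the tool pointing down it reaches from about 425 to 1025 mm from the base axis. Payload 3.6 kg.
Tool frame: the origin (TCP) lies on the centre line of the jaws, within the pads' length; the fingertips stand 11 mm ahead of it and the grasp point (between the pads) lies 8 mm behind it; z points along the fingers, y is the line along which they close (so a half turn about z gives the same grasp; the last joint's range is limited). The gripper opens to 85 mm and grips with 20 to 120 N. Pads are 22 mm wide; open, the fingers measure 114 mm over their backs; the gripper's body (76 mm by 85 mm) begins 54 mm behind the grasp point. The pads swing forward as they close: fully open they stand 13 mm farther back than shut.
Start: joints at [-1.401, 0.591, 0.048, 1.609, -0.033, 0.943, -0.034], TCP at [189.039, 699.924, 242.302] pointing down, gripper open.
Joint ranges: [-2.69, 2.69], [-0.47, 2.24], [-1.27, 1.36], [0.19, 2.51], [-1.53, 4.68], [0.08, 2.07], [-3.09, 3.09]. Speed limits (rad/s): [2.57, 2.57, 3.14, 3.14, 3.14, 3.14, 3.14].

### API

Orientations are given as a rotation vector (axis times angle).
In Python, from plant import monitor, eyes, manip gives the robot as it stands.
- The arm moves only by the shell command python3 -m jog 'ROWS' [FORCE]. ROWS is a JSON object whose one key "moves" holds a list of rows, each a list of 3 entries, a list of its own where there are three numbers: the closure, from 0 (fully open) to 1 (shut), then the shift along the tool's x, y, z in units of 30 mm (1.0 is 30 mm), then the turn about the tool's z in units of 5 degrees (1.0 is 5 degrees). In form: {"moves": [[fingers, [tx, ty, tz], yaw], ...]}. A call has 1 to 10 rows; each row shifts and turns the commanded pose from where the row before left it, along the tool's axes as they then stand; what a row does not reach is not made up. A row lasts 1/12 s, in which the tool goes at most 41.7 mm and 7.16 degrees, less where a joint would pass 70% of its speed; a pose out of reach is approached as far as the arm can. A call is refused whole if a number of a shift passes 1 or a number of a turn 1, either way. A call with a gripper value outside its range is refused whole. The fingers move at their own pace and stop on an object; FORCE is the grip in N (left out, the last holds). Time passes only in rows, so rows that do not move let the fingers close. It gives the time, the measured TCP pose, the force, the opening and the grip force at its end, in the units of the state.
- monitor.sense(): the state, without advancing time (a new reading comes with each control period).
- eyes.capture(name): name is "scene" or "top" or "wrist"; returns the picture (384x512x3 uint8, red, green, blue); there is no depth.
- eyes.camera_params(name): a dict with "fx", "fy", "cx", "cy" (pixels), "cam_to_world" (4x4, takes a point from camera to world coordinates). Camera axes: x right, y up, looking along -z (the intrinsics and any distortion apply to the point x, -y, -z); pixel columns grow to the right and rows downward; lengths in mm; the calibration is good to about 2 mm. A picture is of the moment at which its call begins: read the wrist's pose just before it. camera_params takes no time and is no camera call; for the wrist camera it gives the pose at the moment of the call.
- manip.finish_job(): hands the job in; it is judged then, once.
The state is a dict: "clock": time; "q": joint angles; "joint_vel": joint speeds; "joint_efforts": joint torques, N m; "ee_pos": TCP position; "ee_rot": TCP orientation; "contact_force": force on the tool from outside, world axes, zero at the start; "torque": the same for the moment, N m; "gripper_width": opening from 0.0 (shut) to 1.0 (fully open); "gripper_force": force on a finger pad.
Only numpy, scipy, OpenCV 4.12 (cv2) and the standard library are available. Lean on these libraries where they do the work, as an engineer would, in place of code of your own. Each camera call takes 0.05 s, during which the arm holds its last target. There are 200 camera calls.

### The job

Creep the heavy brazing hearth forward over the bench by pushing its two near corners in turn, until its far side sits flush along the bumper bar of the fume hood and centred on it, and press it home there firmly (with some 6 N against the bar) before letting go. Never push on it harder than 25 N and never let it swing more than 20 degrees out of square with the bar. The brass wire frame lying on it must ride along undisturbed and untouched, and the pliers, screwdriver and dish around it stay where they are.

Things in the scene. Friction and masses are not known exactly. Their poses are not given: they have to be found in the camera images.
- hearth: heavy low slab, firebrick in a dark steel tray, loose; 100 (x, depth) x 190 (y, width) x 45 mm high, 0.7 to 1.1 kg. Origin: centre of its underside; x points to its far side, z up. Plain upright sides, too wide to grip. Pushed 76 mm off its middle on the near side it turns about a point some 80 mm off the middle on the other side, at 4 to 12 N; leaning on it adds friction; it stays where left
- far_left (a point): upright edge of the hearth at its far left corner (hearth x 50, y 95 mm), 20 mm above the bench; axes as the hearth's
- far_right (a point): upright edge of the hearth at its far right corner (hearth x 50, y -95 mm), 20 mm above the bench; axes as the hearth's
- hood: fixed grey fume box with black slots and, along its foot, a rigid dark steel bumper bar facing the robot, 220 wide (y), 16 deep, 40 mm high; the box is 240 wide, 80 deep, 90 mm high. Origin: on the bench under the middle of the bar's front face; x points into the box (the way the hearth must go), z up. Home: hearth origin at x -50 mm, y 0 here, unturned
- wire_frame: loose brass wire frame, 95 (x) x 93 (y) mm, 5 mm wire, 90 g, lying on the hearth's top, arch 27 mm high at its far end. Origin: underside, 55 mm ahead of its near bar. It overhangs the middle of the hearth's near side by about 30 mm, 45 to 50 mm above the bench, out to 53 mm either side of the middle; the last 38 mm at each corner are free to push
- pliers: bystander: pliers with red handles, 145 x 66 x 14 mm, lying on the bench to the left; origin at the joint, underside
- dish: bystander: white ceramic dish, 70 mm across, 28 mm high, to the left of the hood; origin at the centre of its underside
- driver: bystander: screwdriver with a yellow handle, about 200 mm long, lying on the bench to the right; origin at its underside
Mind the look-alikes: they are no part of the job. What is meant by the hearth is not blue, and is the smaller of those in its own colour. Leave any black or purple look-alike of the wire_frame alone.

How it is judged (in metres and radians):
On the way:
1. the hearth is pressed against the bumper bar with more than 4 N, both far corners within 3 mm of it (contact force between hearth and hood above 4 N and x of each of far_left, far_right in the frame of hood above -0.003 m), for 0.2 s.
At the end, for the whole second after the job is handed in: The hearth lies flat and at rest on the bench with both far corners within 3 mm of the bumper bar and its middle within 20 mm of the bar's middle, the wire frame still lying on it, the robot clear of everything (x of each of far_left, far_right in the frame of hood above -0.003 m and y of hearth in the frame of hood between -0.02 and 0.02 m and angle between hearth's own z axis and vertical below 0.03 rad and height (world z) of hearth below 0.005 m and linear speed of hearth below 0.005 m/s and height (world z) of wire_frame above 0.04 m and x of wire_frame in the frame of hearth between -0.045 and -0.005 m); the robot touches nothing.
It fails at once if the robot pushes the hearth with more than 25 N (contact force between any of the fingers, the arm and hearth above 25 N).
It fails at once if the hearth swings more than 20 degrees out of square with the bar (angle between the x axis of hearth and the x axis of hood, either way round above 0.35 rad).
It fails at once if the robot touches the wire frame (contact force between any of the fingers, the arm and wire_frame above 0.3 N).
It fails at once if the wire frame slips on the hearth (more than 15 mm from where such frames lie) or turns on it (x of wire_frame in the frame of hearth below -0.043 m or x of wire_frame in the frame of hearth above -0.007 m or y of wire_frame in the frame of hearth below -0.019 m or y of wire_frame in the frame of hearth above 0.019 m or angle between the x axis of wire_frame and the x axis of hearth, either way round above 0.25 rad).
It fails at once if the pliers, the dish or the screwdriver is moved more than 15 mm (distance of any of pliers, dish, driver from where it was at the start of the episode above 0.015 m).
It also fails if it takes over 70 s, if anything falls off the work surface, if the arm or the gripper's body presses on something with over 40 N, if the wrist force passes 120 N, or if a joint passes its speed limit or range.

## Working session

There is one attempt and no reset: what is moved stays moved. The work goes in short steps, Python scripts to look and compute and a shell command to move; the robot and the scene stay as the last step left them, time stands still between calls to the robot, and variables do not carry over. Pictures are saved under pics/ and viewed, at most 10 in all, crops included, and the job is handed in when it is done.

```bash
ls; mkdir -p pics; python3 - <<'E'
from plant import monitor, eyes
import cv2
print(monitor.sense())
for n in ("scene","top"):
    im=eyes.capture(n); p=eyes.camera_params(n); print(n,p)
    cv2.imwrite(f"pics/{n}0.png",cv2.resize(im[:,:,::-1],(800,600),interpolation=cv2.INTER_CUBIC))
E
```

```text
pics
{'clock': 0.0, 'q': array([-1.40050493,  0.59211173,  0.04828466,  1.6098232 , -0.0333063 ,
        0.94270832, -0.03372523]), 'joint_vel': array([ 0.00050682,  0.00021076, -0.00124602, -0.00147219, -0.00081109,
       -0.00062595, -0.00048324]), 'joint_efforts': array([ 3.06363281e-04, -5.48696959e+01,  1.54687185e+00, -1.98121780e+01,
        9.44722473e-03,  8.82494787e-03, -1.41116217e-06]), 'ee_pos': array([188.81019255, 699.15016002, 241.14552787]), 'ee_rot': array([-0.4130379 , -3.11413564,  0.00351616]), 'contact_force': array([-0.72881496,  0.27436259,  0.16197758]), 'torque': array([-0.07167749, -0.01505876, -0.00128561]), 'gripper_force': 0.0, 'gripper_width': 0.9981760804084009}
scene {'fx': 361.4399708132827, 'fy': 361.4399708132827, 'cx': 251.30587313084058, 'cy': 186.85746188525943, 'cam_to_world': array([[ 8.36141351e-01, -4.38407681e-01,  3.29645790e-01,
         7.59744902e+02],
       [ 5.48375131e-01,  6.54604745e-01, -5.20362705e-01,
        -4.84353422e+02],
       [ 1.23433082e-02,  6.15866328e-01,  7.87753965e-01,
         7.99143105e+02],
       [ 0.00000000e+00,  0.00000000e+00,  0.00000000e+00,
         1.00000000e+00]])}
top {'fx': 482.6140871649541, 'fy': 482.6140871649541, 'cx': 255.0317859481636, 'cy': 189.3381776313551, 'cam_to_world': array([[-2.44758518e-02,  9.97238670e-01, -7.01139592e-02,
         3.52031044e+02],
       [-9.99698950e-01, -2.42952040e-02,  3.42822552e-03,
        -5.90225853e+00],
       [ 1.71532612e-03,  7.01767602e-02,  9.97533097e-01,
         1.36791386e+03],
       [ 0.00000000e+00,  0.00000000e+00,  0.00000000e+00,
         1.00000000e+00]])}
```

View pics/scene0.png

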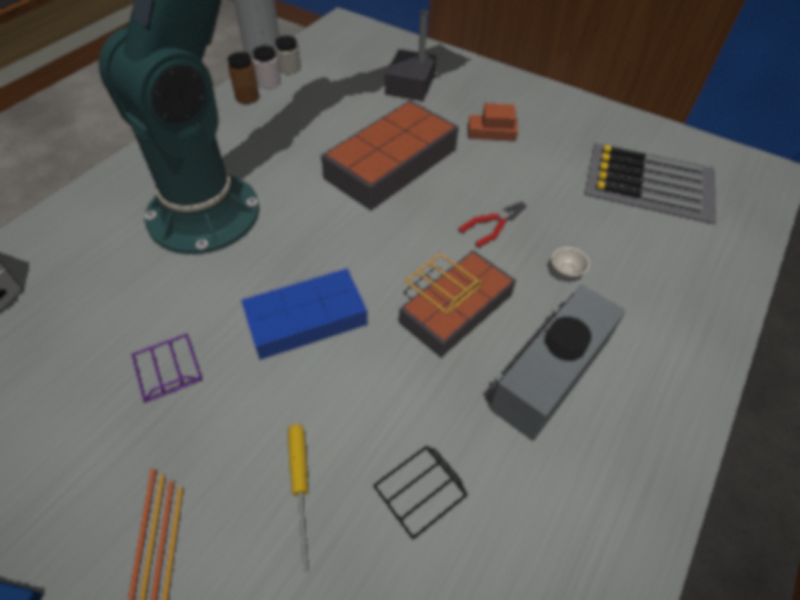

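View pics/top0.png

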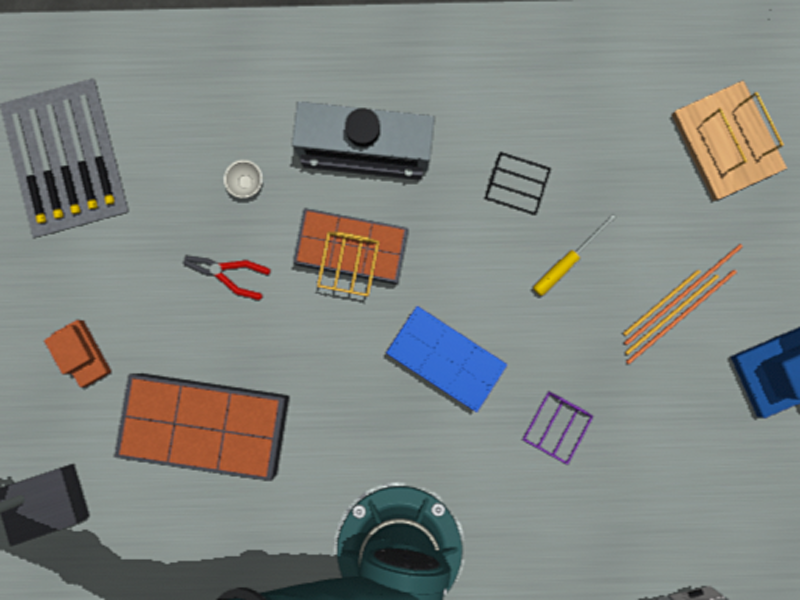

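Scene (800x600 views): the hearth-like things in top are the small red slab with the brass frame (350,246), the large red slab (202,427), the blue slab (446,359) and loose bricks (76,353). The frames are brass (347,265), black (517,183) and purple (558,427). I choose the small red slab at (350,246) and check it in a close crop.

```bash
python3 - <<'E'
import cv2
im=cv2.imread("pics/top0.png")  # 800x600, scale 1.5625
from plant import eyes
t=eyes.capture("top")[:,:,::-1]; s=eyes.capture("scene")[:,:,::-1]
a=cv2.resize(t[60:200,175:290],None,fx=4,fy=4,interpolation=cv2.INTER_CUBIC)  # 460x560
cv2.imwrite("pics/top1.png",a)
b=cv2.resize(s[150:290,245:410],None,fx=4,fy=4,interpolation=cv2.INTER_CUBIC) # 660x560
cv2.imwrite("pics/scene1.png",b)
E
```

```text
(no output)
```

View pics/top1.png

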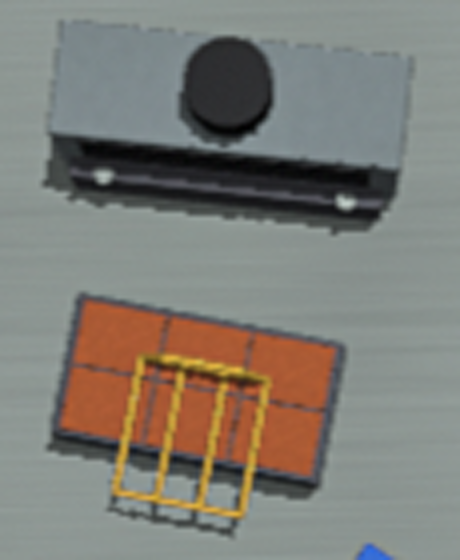

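View pics/scene1.png

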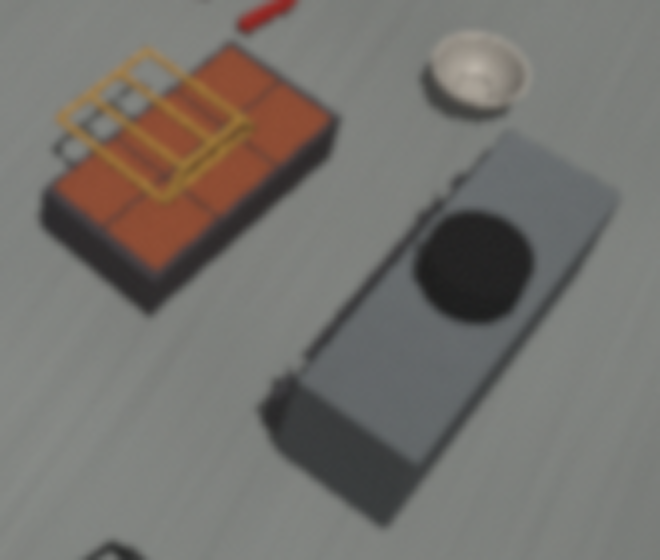

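The crops confirm the choice: a small red slab in a dark tray with the brass frame on it, bar facing it. Top-crop corners of the slab are FL (80,294), FR (345,344), NR (318,487) and NL (55,433). The hood box top runs (60,20), (412,57), (397,170), (50,133).

```bash
cat > h.py <<'E'
import numpy as np, cv2
from scipy.optimize import least_squares
from plant import eyes, monitor
def proj(n,P):
    c=eyes.camera_params(n); T=np.linalg.inv(c["cam_to_world"])
    p=np.c_[P,np.ones(len(P))]@T.T
    return np.c_[c["cx"]+c["fx"]*p[:,0]/-p[:,2], c["cy"]-c["fy"]*p[:,1]/-p[:,2]]
def un(px,off): return (np.array(px,float)+.5)/4-.5+np.array(off)
def world(v,L):  # v=x,y,yaw
    c,s=np.cos(v[2]),np.sin(v[2]); L=np.array(L,float)
    return np.c_[v[0]+c*L[:,0]-s*L[:,1], v[1]+s*L[:,0]+c*L[:,1], L[:,2]]
def fit(obs,v0,h=None):
    # obs: list of (cam, local pts fn of h, pixels)
    def r(v): return np.concatenate([(proj(n,world(v[:3],f(v[3] if h is None else h)))-px).ravel() for n,f,px in obs])
    s=least_squares(r,v0); return s.x, r(s.x).reshape(-1,2)
HC=lambda h:[(50,95,h),(50,-95,h),(-50,-95,h),(-50,95,h)]
BC=lambda h:[(96,120,h),(96,-120,h),(16,-120,h),(16,120,h)]
E
python3 - <<'E'
from h import *
np.set_printoptions(precision=2,suppress=True)
T=(175,60);S=(245,150)
th=un([(80,294),(345,344),(318,487),(55,433)],T); sh=un([(338,120),(155,275),(48,195),(232,43)],S)
tb=un([(60,20),(412,57),(397,170),(50,133)],T); sb=un([(620,197),(420,465),(300,378),(508,130)],S)
for F,t,s,v0 in((HC,th,sh,[600,60,-.1,45]),(BC,tb,sb,[780,60,-.1,90])):
    for obs in ([("top",F,t)],[("top",F,t),("scene",F,s)]):
        x,r=fit(obs,v0); print(x,np.degrees(x[2])); print(r.ravel())
E
```

```text
[540.06  73.09  -0.22  20.73] -12.368614374466604
[ 0.27  0.18  0.16  0.4   0.15 -0.62 -0.57  0.04]
[537.95  73.38  -0.21  42.09] -12.100969395590477
[-0.88 -0.36  0.13 -0.24  0.18 -0.68 -1.67  0.09  1.03 -0.09 -0.38  2.47
 -2.12 -0.86 -0.62 -0.53]
[679.54  52.68  -0.13  71.99] -7.512526006091233
[ 0.5  -0.13 -0.42 -0.19  0.31  0.16 -0.39  0.16]
[675.33  52.93  -0.13  87.1 ] -7.392628586258615
[-0.39 -0.36 -0.26 -0.49  0.49  0.21 -1.27  0.28  0.87 -0.41 -0.25  0.76
 -1.33  0.75 -0.12 -0.39]
```

```bash
python3 - <<'E'
from h import *
np.set_printoptions(precision=1,suppress=True)
v=[538,73.3,-.213]
L=[(x,y,z) for y in(-80,80) for x in (-80,-61) for z in(0,45)]
W=world(v,L)
print(np.c_[L,W,(proj("top",W)+.5)*1.5625])
print(eyes.camera_params("wrist")["cam_to_world"])
E
```

```text
[[-80.  -80.    0.  442.9  12.    0.  386.9 299.8]
 [-80.  -80.   45.  442.9  12.   45.  386.5 298.1]
 [-61.  -80.    0.  461.5   8.    0.  388.9 289.6]
 [-61.  -80.   45.  461.5   8.   45.  388.6 287.6]
 [-80.   80.    0.  476.7 168.4   0.  300.6 283.4]
 [-80.   80.   45.  476.7 168.4  45.  297.3 281.1]
 [-61.   80.    0.  495.3 164.4   0.  302.6 273.2]
 [-61.   80.   45.  495.3 164.4  45.  299.4 270.6]]
[[  0.3  -0.9  -0.3 112.4]
 [  1.    0.2   0.1 719.4]
 [ -0.   -0.3   1.  372.7]
 [  0.    0.    0.    1. ]]
```

```bash
python3 -m jog '{"moves":[[1,[-0.7,-0.75,0],0],[1,[-0.7,-0.75,0],0],[1,[-0.7,-0.75,0],0],[1,[-0.7,-0.75,0],0],[1,[-0.7,-0.75,0],0],[1,[-0.7,-0.75,0],0],[1,[-0.7,-0.75,0],0],[1,[-0.7,-0.75,0],0],[1,[-0.7,-0.75,0],0],[1,[-0.7,-0.75,0],0]]}' 40
python3 -m jog '{"moves":[[1,[-0.7,-0.75,0],0],[1,[-0.7,-0.75,0],0],[1,[-0.7,-0.75,0],0],[1,[-0.7,-0.75,0],0],[1,[-0.7,-0.75,0],0],[1,[-0.7,-0.75,0],0],[1,[-0.7,-0.75,0],0],[1,[-0.7,-0.75,0],0],[1,[-0.7,-0.75,0],0],[1,[-0.7,-0.75,0],0]]}'
python3 -m jog '{"moves":[[1,[0,0,0],-0.8],[1,[0,0,0],-0.74],[1,[0,0,0],0],[1,[0,0,0],0]]}'
```

```text
clock: 1.03
ee_pos: [333.6, 426.5, 242.3]
ee_rot: [0.413, 3.114, -0.0]
contact_force: [-0.4, -0.1, -0.3]
gripper_width: 0.002
gripper_force: 0.0
clock: 1.87
ee_pos: [477.6, 154.6, 242.4]
ee_rot: [0.413, 3.114, 0.0]
contact_force: [0.7, -0.3, -0.1]
gripper_width: -0.002
gripper_force: 0.0
clock: 2.2
ee_pos: [477.1, 156.0, 242.3]
ee_rot: [-0.206, -3.135, -0.0]
contact_force: [0.4, 0.5, -0.6]
gripper_width: -0.004
gripper_force: 0.0
```

```bash
python3 -m jog '{"moves":[[1,[0.08,-0.82,0],0],[1,[0.08,-0.82,0],0],[1,[0.08,-0.82,0],0],[1,[0.08,-0.82,0],0],[1,[0.08,-0.82,0],0],[1,[0.08,-0.82,0.6],0],[1,[0,0,0.9],0],[1,[0,0,0.9],0],[1,[0,0,0.9],0],[1,[0,0,0.9],0]]}'
python3 -m jog '{"moves":[[1,[0,0,0.9],0],[1,[0,0,0.9],0],[1,[0,0,0.7],0],[1,[0,0,0.46],0],[1,[0,0,0],0],[1,[0,0,0],0]]}'
python3 - <<'E'
from plant import eyes
import cv2
cv2.imwrite("pics/top2.png",cv2.resize(eyes.capture("top")[60:220,160:320,::-1],None,fx=3.5,fy=3.5,interpolation=cv2.INTER_CUBIC))
E
```

```text
clock: 3.03
ee_pos: [444.3, 12.0, 115.5]
ee_rot: [0.204, 3.133, 0.0]
contact_force: [0.1, 0.1, 0.9]
gripper_width: 0.001
gripper_force: 0.0
clock: 3.53
ee_pos: [443.7, 11.9, 27.1]
ee_rot: [-0.203, -3.134, 0.0]
contact_force: [0.0, 0.4, 0.4]
gripper_width: -0.002
gripper_force: 0.0
```

View pics/top2.png

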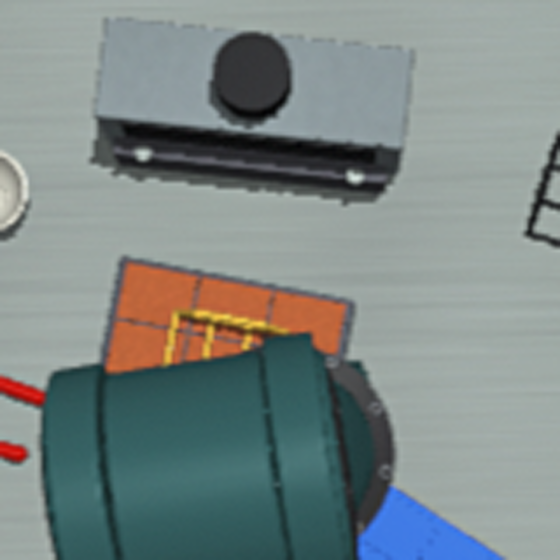

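Top view: arm is down at the near right corner with the frame clear. The hearth's far corners are visible at (124,258) and (354,300) of the crop. Gentle approach now.

```bash
python3 -m jog '{"moves":[[1,[-0.13,0,0],0],[1,[-0.13,0,0],0],[1,[-0.13,0,0],0],[1,[-0.05,0,0],0],[1,[-0.05,0,0],0],[1,[-0.05,0,0],0]]}'
python3 -m jog '{"moves":[[1,[-0.05,0,0],0],[1,[-0.05,0,0],0]]}'
python3 -m jog '{"moves":[[1,[-0.05,0,0],0],[1,[-0.05,0,0],0]]}'
python3 -m jog '{"moves":[[1,[-0.05,0,0],0],[1,[-0.05,0,0],0]]}'
```

```text
clock: 4.08
ee_pos: [460.3, 9.3, 27.8]
ee_rot: [0.203, 3.134, 0.0]
contact_force: [0.0, -0.5, -0.2]
gripper_width: 0.003
gripper_force: 0.0
clock: 4.25
ee_pos: [462.4, 9.0, 27.5]
ee_rot: [-0.203, -3.134, 0.0]
contact_force: [-2.3, 1.0, 0.9]
gripper_width: 0.0
gripper_force: 1.0
clock: 4.42
ee_pos: [462.6, 8.8, 27.3]
ee_rot: [-0.202, -3.128, 0.0]
contact_force: [-6.6, 2.3, 5.2]
gripper_width: -0.001
gripper_force: 2.8
clock: 4.58
ee_pos: [464.0, 8.1, 27.2]
ee_rot: [-0.203, -3.126, 0.001]
contact_force: [-6.8, -0.4, 6.0]
gripper_width: 0.0
gripper_force: 3.4
```

```bash
python3 -m jog '{"moves":[[1,[-0.06,0,0],0],[1,[-0.06,0,0],0],[1,[-0.06,0,0],0],[1,[-0.06,0,0],0],[1,[-0.06,0,0],0]]}'
python3 -m jog '{"moves":[[1,[-0.06,0,0],0],[1,[-0.06,0,0],0],[1,[-0.06,0,0],0],[1,[-0.06,0,0],0],[1,[-0.06,0,0],0]]}'
cat >> h.py <<'E'
def look(save=None):
    "far edge of the brick in the top view -> hearth pose guess (h=45 edges of brick)"
    im=eyes.capture("top"); hsv=cv2.cvtColor(im,cv2.COLOR_RGB2HSV)
    m=cv2.inRange(hsv,(3,120,60),(14,255,255)); m[:90]=0; m[200:]=0; m[:,:180]=0; m[:,272:]=0
    m=cv2.morphologyEx(m,cv2.MORPH_OPEN,np.ones((2,2),np.uint8))
    if save: cv2.imwrite(save,im[:,:,::-1])
    n,lab,st,_=cv2.connectedComponentsWithStats(m)
    cols=[];rows=[]
    for u in range(180,272):
        k=np.flatnonzero(m[:,u])
        if len(k)>3: cols.append(u);rows.append(k[0])
    cols=np.array(cols);rows=np.array(rows)
    c=cv2.fitLine(np.float32(np.c_[cols,rows]),cv2.DIST_WELSCH,0,.01,.01).ravel()
    d=rows-(c[3]+(cols-c[2])*c[1]/c[0]); ok=abs(d)<1
    px=np.array([[u,c[3]+(u-c[2])*c[1]/c[0]] for u in (cols[ok].min(),cols[ok].max()+1)])
    # back-project at z=45
    C=eyes.camera_params("top");M=C["cam_to_world"]
    W=[]
    for u,v in px:
        r=M[:3,:3]@np.array([(u-C["cx"])/C["fx"],-(v-C["cy"])/C["fy"],-1]); W.append(M[:3,3]+r*(45-M[2,3])/r[2])
    W=np.array(W); e=W[0]-W[1]; yaw=np.arctan2(e[1],e[0])-np.pi/2
    mid=W.mean(0)[:2]; H=np.array([675.3,52.9]); a=-.129; R=np.array([[np.cos(a),-np.sin(a)],[np.sin(a),np.cos(a)]])
    q=R.T@(mid-H)
    print("far-edge mid in hood",q.round(1),"yaw rel deg",round(np.degrees(yaw-a),1),"len",round(float(np.hypot(*e[:2])),1))
E
python3 -c "
from h import *
look('pics/l1.png')"
```

```text
clock: 5.0
ee_pos: [472.6, 5.6, 27.1]
ee_rot: [-0.205, -3.125, 0.003]
contact_force: [-6.0, -2.1, 3.2]
gripper_width: -0.003
gripper_force: 2.8
clock: 5.42
ee_pos: [481.2, 4.3, 27.0]
ee_rot: [-0.205, -3.124, 0.003]
contact_force: [-7.3, -3.3, 4.2]
gripper_width: -0.001
gripper_force: 3.5
far-edge mid in hood [-88.1   3.6] yaw rel deg 2.2 len 174.8
```

```bash
python3 -m jog '{"moves":[[1,[-0.07,0,0],0],[1,[-0.07,0,0],0],[1,[-0.07,0,0],0],[1,[-0.07,0,0],0],[1,[-0.07,0,0],0],[1,[-0.07,0,0],0],[1,[-0.07,0,0],0]]}'
python3 -c "
from h import *
look('pics/l2.png')"
```

```text
clock: 6.05
ee_pos: [496.3, 2.3, 27.0]
ee_rot: [-0.205, -3.125, 0.004]
contact_force: [-7.0, -2.5, 4.5]
gripper_width: -0.004
gripper_force: 3.2
far-edge mid in hood [-80.6  11.4] yaw rel deg 7.3 len 177.2
```

```bash
python3 -m jog '{"moves":[[1,[0.4,0,0],0],[1,[0.4,0,0],0],[1,[0,0,-0.93],0],[1,[0,0,-0.93],0],[1,[0,0,-0.93],0],[1,[0.1,0.71,0],0],[1,[0.1,0.71,0],0],[1,[0.1,0.71,0],0],[1,[0.1,0.71,0],0],[1,[0.1,0.71,0],0]]}'
python3 -m jog '{"moves":[[1,[0.1,0.71,0],0],[1,[0.1,0.71,0],0],[1,[0,0,0],0],[1,[0,0,0.93],0],[1,[0,0,0.93],0],[1,[0,0,0.93],0],[1,[0,0,0],0]]}'
python3 -m jog '{"moves":[[1,[-0.13,0,0],0],[1,[-0.13,0,0],0],[1,[-0.06,0,0],0],[1,[-0.06,0,0],0],[1,[-0.05,0,0],0],[1,[-0.05,0,0],0]]}'
python3 -m jog '{"moves":[[1,[-0.05,0,0],0],[1,[-0.05,0,0],0],[1,[-0.05,0,0],0],[1,[-0.05,0,0],0]]}'
python3 -c "
from h import *
look('pics/l3.png')"
```

```text
clock: 6.93
ee_pos: [477.1, 115.7, 111.4]
ee_rot: [0.203, 3.133, 0.001]
contact_force: [0.6, -1.0, 0.3]
gripper_width: -0.002
gripper_force: 0.0
clock: 7.52
ee_pos: [473.9, 156.2, 23.8]
ee_rot: [-0.203, -3.129, 0.005]
contact_force: [-1.1, 0.2, 0.0]
gripper_width: 0.001
gripper_force: 0.0
clock: 8.02
ee_pos: [490.9, 156.0, 28.5]
ee_rot: [0.203, 3.133, 0.001]
contact_force: [0.2, -0.4, 0.7]
gripper_width: -0.001
gripper_force: 0.0
clock: 8.35
ee_pos: [495.9, 155.1, 27.5]
ee_rot: [-0.203, -3.134, 0.0]
contact_force: [-2.1, 0.6, 2.2]
gripper_width: 0.002
gripper_force: 1.3
far-edge mid in hood [-79.2   8.7] yaw rel deg 8.3 len 166.3
```

```bash
for i in 1; do python3 -m jog '{"moves":[[1,[-0.06,0,0],0],[1,[-0.06,0,0],0],[1,[-0.07,0,0],0],[1,[-0.07,0,0],0],[1,[-0.07,0,0],0],[1,[-0.07,0,0],0]]}'; done
python3 -m jog '{"moves":[[1,[-0.07,0,0],0],[1,[-0.07,0,0],0],[1,[-0.07,0,0],0],[1,[-0.07,0,0],0],[1,[-0.07,0,0],0],[1,[-0.07,0,0],0],[1,[-0.07,0,0],0]]}'
python3 -c "
from h import *
look('pics/l4.png')"
python3 -m jog '{"moves":[[1,[-0.07,0,0],0],[1,[-0.07,0,0],0],[1,[-0.07,0,0],0],[1,[-0.07,0,0],0],[1,[-0.07,0,0],0],[1,[-0.07,0,0],0]]}'
python3 -c "
from h import *
look('pics/l5.png')"
```

```text
clock: 8.9
ee_pos: [504.8, 154.9, 27.1]
ee_rot: [-0.199, -3.129, -0.0]
contact_force: [-5.3, 3.1, 2.2]
gripper_width: -0.002
gripper_force: 2.5
clock: 9.48
ee_pos: [519.7, 153.2, 27.1]
ee_rot: [-0.199, -3.13, -0.001]
contact_force: [-4.2, 3.6, 2.2]
gripper_width: -0.001
gripper_force: 2.5
far-edge mid in hood [-66.6  -1. ] yaw rel deg -0.1 len 172.9
clock: 10.03
ee_pos: [532.7, 151.1, 27.1]
ee_rot: [-0.2, -3.13, -0.001]
contact_force: [-4.9, 3.5, 1.5]
gripper_width: -0.004
gripper_force: 2.5
far-edge mid in hood [-59.2  -5.7] yaw rel deg -4.6 len 175.0
```

```bash
python3 -m jog '{"moves":[[1,[-0.07,0,0],0],[1,[-0.07,0,0],0],[1,[-0.07,0,0],0],[1,[0,0,0],0]]}'
python3 -m jog '{"moves":[[1,[0.4,0,0],0],[1,[0.4,0,0],0],[1,[0,0,-0.93],0],[1,[0,0,-0.93],0],[1,[0,0,-0.93],0],[1,[0,0,0],0]]}'
python3 -c "
from h import *
look('pics/l6.png')
im=cv2.imread('pics/l6.png')[60:200,165:290]; cv2.imwrite('pics/c6.png',cv2.resize(im,None,fx=4,fy=4,interpolation=cv2.INTER_CUBIC))
cv2.imwrite('pics/w6.png',cv2.resize(eyes.capture('wrist')[:,:,::-1],(640,480)))"
```

```text
clock: 10.42
ee_pos: [541.8, 149.3, 27.3]
ee_rot: [0.203, 3.134, 0.0]
contact_force: [-1.8, 2.2, -1.4]
gripper_width: -0.0
gripper_force: 1.4
clock: 10.92
ee_pos: [519.9, 152.3, 115.6]
ee_rot: [0.204, 3.126, 0.004]
contact_force: [0.5, 0.0, -0.1]
gripper_width: -0.001
gripper_force: 0.0
far-edge mid in hood [-54.3 -12.1] yaw rel deg -7.6 len 174.1
```

View pics/w6.png

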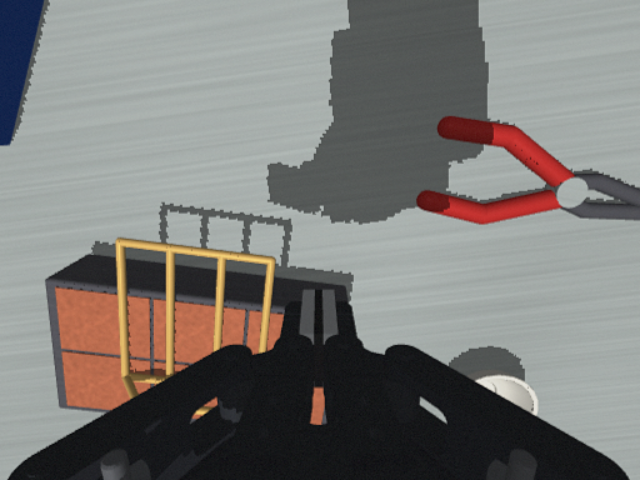

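The frame still lies square on the slab, with its rails at columns 118–273 of the wrist view. The pliers at (470,170) and the dish at (500,395) are clear. Now the right corner.

```bash
python3 -m jog '{"moves":[[1,[0.09,-0.735,0],0],[1,[0.09,-0.735,0],0],[1,[0.09,-0.735,0],0],[1,[0.09,-0.735,0],0],[1,[0.09,-0.735,0],0],[1,[0.09,-0.735,0],0],[1,[0.09,-0.735,0],0],[1,[0,0,0],0]]}'
python3 -m jog '{"moves":[[1,[0,0,0.93],0],[1,[0,0,0.93],0],[1,[0,0,0.93],0],[1,[0,0,0],0],[1,[-0.12,0,0],0],[1,[-0.12,0,0],0],[1,[-0.06,0,0],0],[1,[-0.06,0,0],0],[1,[-0.05,0,0],0],[1,[-0.05,0,0],0]]}'
python3 -m jog '{"moves":[[1,[-0.05,0,0],0],[1,[-0.05,0,0],0],[1,[-0.05,0,0],0],[1,[-0.05,0,0],0]]}'
python3 -c "
from h import *
look('pics/l7.png')"
```

```text
clock: 11.68
ee_pos: [475.4, -3.6, 110.0]
ee_rot: [-0.214, -3.13, 0.005]
contact_force: [-0.1, -1.3, 1.2]
gripper_width: 0.0
gripper_force: 0.0
clock: 12.52
ee_pos: [493.4, -0.1, 28.5]
ee_rot: [0.203, 3.133, 0.0]
contact_force: [-0.8, -0.1, 1.0]
gripper_width: 0.0
gripper_force: 0.0
clock: 12.85
ee_pos: [498.7, -1.0, 27.6]
ee_rot: [0.203, 3.135, -0.0]
contact_force: [-0.6, 0.2, -0.8]
gripper_width: 0.005
gripper_force: 0.0
far-edge mid in hood [-54.3 -12.1] yaw rel deg -7.5 len 174.1
```

```bash
python3 -m jog '{"moves":[[1,[-0.05,0,0],0],[1,[-0.05,0,0],0],[1,[-0.05,0,0],0],[1,[-0.05,0,0],0],[1,[-0.05,0,0],0]]}'
python3 -m jog '{"moves":[[1,[-0.07,0,0],0],[1,[-0.07,0,0],0],[1,[-0.07,0,0],0],[1,[-0.07,0,0],0],[1,[-0.07,0,0],0],[1,[-0.07,0,0],0],[1,[-0.07,0,0],0]]}'
python3 -m jog '{"moves":[[1,[-0.07,0,0],0],[1,[-0.07,0,0],0],[1,[-0.07,0,0],0],[1,[-0.07,0,0],0],[1,[-0.07,0,0],0],[1,[-0.07,0,0],0],[1,[0,0,0],0]]}'
python3 -c "
from h import *
look('pics/l8.png')"
```

```text
clock: 13.32
ee_pos: [501.7, -1.8, 27.2]
ee_rot: [-0.202, -3.127, 0.0]
contact_force: [-6.6, 0.2, 4.6]
gripper_width: -0.001
gripper_force: 3.1
clock: 13.9
ee_pos: [516.2, -5.4, 27.0]
ee_rot: [-0.205, -3.127, 0.003]
contact_force: [-5.7, -3.0, 2.3]
gripper_width: -0.004
gripper_force: 2.5
clock: 14.48
ee_pos: [529.8, -7.0, 26.9]
ee_rot: [-0.205, -3.129, 0.003]
contact_force: [-3.9, -1.9, -0.6]
gripper_width: -0.005
gripper_force: 1.9
far-edge mid in hood [-40.3  34. ] yaw rel deg 2.7 len 114.0
```

```bash
python3 -m jog '{"moves":[[1,[-0.07,0,0],0],[1,[-0.07,0,0],0],[1,[-0.07,0,0],0],[1,[-0.07,0,0],0],[1,[-0.07,0,0],0],[1,[0,0,0],0]]}'
python3 -m jog '{"moves":[[1,[0.4,0,0],0],[1,[0.4,0,0],0],[1,[0,0,-0.93],0],[1,[0,0,-0.93],0],[1,[0,0,-0.93],0],[1,[0,0.7,0],0],[1,[0,0.7,0],0],[1,[0,0.7,0],0],[1,[0,0.7,0],0],[1,[0,0.7,0],0]]}'
python3 -m jog '{"moves":[[1,[0.15,0.7,0],0],[1,[0.15,0.7,0],0],[1,[0.15,0,0],0],[1,[0,0,0],0]]}'
python3 -c "
from h import *
look('pics/l9.png')
im=cv2.imread('pics/l9.png')[60:200,165:290]; cv2.imwrite('pics/c9.png',cv2.resize(im,None,fx=4,fy=4,interpolation=cv2.INTER_CUBIC))"
```

```text
clock: 15.03
ee_pos: [544.6, -6.6, 27.6]
ee_rot: [0.203, 3.133, 0.0]
contact_force: [-1.1, -1.5, -0.6]
gripper_width: -0.0
gripper_force: 0.9
clock: 15.87
ee_pos: [536.0, 103.1, 112.4]
ee_rot: [0.201, 3.129, 0.004]
contact_force: [0.1, 0.2, -0.6]
gripper_width: -0.001
gripper_force: 0.0
clock: 16.2
ee_pos: [525.9, 146.9, 111.8]
ee_rot: [0.195, 3.133, 0.004]
contact_force: [-0.4, 0.6, 0.7]
gripper_width: -0.003
gripper_force: 0.0
far-edge mid in hood [-30.9   9.8] yaw rel deg 7.8 len 169.4
```

View pics/c9.png

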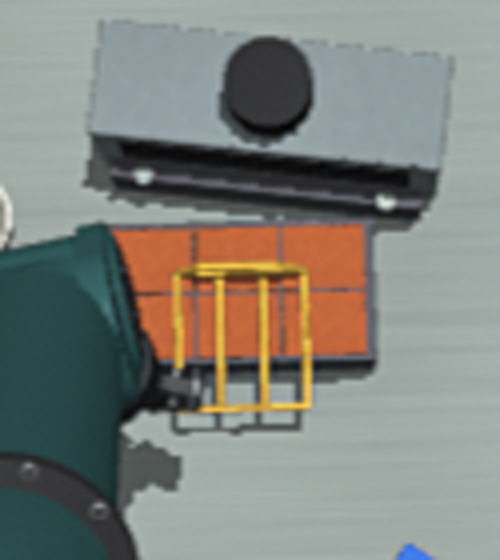

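The far right corner at (375,218) is close to the bar, and the frame is in place. Before descending I check where the fingers project relative to the frame's left rail (180,340).

```bash
python3 - <<'E'
from h import *
np.set_printoptions(precision=1,suppress=True)
s=monitor.sense()["ee_pos"]; 
P=np.array([s+[0,0,-11],s,s+[0,0,54],[*s[:2],45],[*s[:2],20]])
f=lambda p:((proj("top",p)-[165,60])+.5)*4
print(f(P))
# frame & hearth left near in crop -> hood coords at z
C=eyes.camera_params("top");M=C["cam_to_world"];a=-.129
for (u,v),z in [((180,270),47),((305,270),47),((308,408),47),((198,408),47),((180,365),47),((375,222),45),((375,362),45),((418,217),0),((88,188),0)]:
    u=u/4-.5+165;v=v/4-.5+60
    r=M[:3,:3]@np.array([(u-C["cx"])/C["fx"],-(v-C["cy"])/C["fy"],-1]); w=M[:3,3]+r*(z-M[2,3])/r[2]
    d=w[:2]-[675.3,52.9]; print(u,v,w[:2],"hood",np.cos(a)*d[0]+np.sin(a)*d[1],-np.sin(a)*d[0]+np.cos(a)*d[1])
E
```

```text
[[124.3 397. ]
 [122.3 394.7]
 [111.8 383.2]
 [134.1 407.7]
 [138.2 412.3]]
209.5 127.0 [620.9 111.3] hood -61.4648401978812 50.956418908713445
240.75 127.0 [618.8  24.9] hood -52.409355800468454 -35.07885921297281
241.5 161.5 [522.6  24.9] hood -147.79711768345058 -47.363517921851894
214.0 161.5 [524.5 100.7] hood -155.71645618315074 27.967704787483505
209.5 150.75 [554.6 112.5] hood -127.34383373862902 43.60424570732873
258.25 115.0 [651.8 -24.5] hood -13.39199420664257 -79.73893824572805
258.25 150.0 [553.8 -22. ] hood -110.89622826622356 -89.92139032672998
269.0 113.75 [664.9 -56.1] hood 3.6546366473763783 -109.39252791910535
186.5 106.5 [691.7 180.6] hood -0.16892751198136935 128.69886648913413
```

```bash
python3 -m jog '{"moves":[[1,[0,0.1,0.5],0],[1,[0,0,0.93],0],[1,[0,0,0.93],0],[1,[0,0,0.43],0],[1,[0,0,0],0],[1,[-0.12,0,0],0],[1,[-0.06,0,0],0],[1,[-0.05,0,0],0],[1,[-0.05,0,0],0]]}'
python3 -m jog '{"moves":[[1,[-0.05,0,0],0],[1,[-0.05,0,0],0],[1,[-0.05,0,0],0],[1,[-0.05,0,0],0],[1,[-0.05,0,0],0]]}'
python3 -m jog '{"moves":[[1,[-0.05,0,0],0],[1,[-0.05,0,0],0],[1,[-0.05,0,0],0],[1,[-0.05,0,0],0],[1,[-0.05,0,0],0]]}'
python3 -m jog '{"moves":[[1,[-0.06,0,0],0],[1,[-0.06,0,0],0],[1,[-0.06,0,0],0],[1,[-0.06,0,0],0],[1,[-0.06,0,0],0],[1,[-0.06,0,0],0]]}'
python3 -c "
from h import *
look('pics/l10.png')"
```

```text
clock: 17.0
ee_pos: [535.4, 145.7, 28.8]
ee_rot: [0.204, 3.132, 0.001]
contact_force: [0.4, -0.2, -0.4]
gripper_width: -0.001
gripper_force: 0.0
clock: 17.42
ee_pos: [541.5, 144.8, 27.6]
ee_rot: [0.203, 3.135, 0.0]
contact_force: [-0.4, 0.1, 1.0]
gripper_width: -0.0
gripper_force: 0.0
clock: 17.83
ee_pos: [544.7, 144.3, 27.1]
ee_rot: [-0.2, -3.127, 0.001]
contact_force: [-7.7, 1.8, 7.2]
gripper_width: -0.002
gripper_force: 4.0
clock: 18.33
ee_pos: [556.1, 144.5, 27.1]
ee_rot: [-0.198, -3.129, -0.002]
contact_force: [-5.4, 4.6, 3.3]
gripper_width: 0.004
gripper_force: 2.9
far-edge mid in hood [-24.4  -3.4] yaw rel deg 3.6 len 158.5
```

```bash
python3 -m jog '{"moves":[[1,[-0.06,0,0],0],[1,[-0.06,0,0],0],[1,[-0.06,0,0],0],[1,[-0.06,0,0],0],[1,[-0.06,0,0],0],[1,[-0.06,0,0],0],[1,[0,0,0],0]]}'
python3 -m jog '{"moves":[[1,[-0.06,0,0],0],[1,[-0.06,0,0],0],[1,[-0.06,0,0],0],[1,[-0.06,0,0],0],[1,[0,0,0],0]]}'
python3 -c "
from h import *
look('pics/l11.png')"
```

```text
clock: 18.97
ee_pos: [568.0, 143.0, 27.1]
ee_rot: [-0.2, -3.131, -0.002]
contact_force: [-3.0, 3.6, 1.8]
gripper_width: 0.002
gripper_force: 2.3
clock: 19.38
ee_pos: [574.9, 142.1, 27.1]
ee_rot: [-0.2, -3.13, -0.002]
contact_force: [-3.7, 3.5, 0.7]
gripper_width: -0.001
gripper_force: 2.2
far-edge mid in hood [-14.1  -9.2] yaw rel deg -3.2 len 163.3
```

```bash
python3 -m jog '{"moves":[[1,[-0.05,0,0],0],[1,[-0.05,0,0],0],[1,[0,0,0],0]]}'
python3 -m jog '{"moves":[[1,[-0.05,0,0],0],[1,[0,0,0],0]]}'
python3 -c "
from h import *
look('pics/l12.png')
for n,(r,c) in dict(top=((90,150),(185,265)),scene=((150,290),(245,410))).items():
    cv2.imwrite(f'pics/{n}12.png',cv2.resize(eyes.capture(n)[r[0]:r[1],c[0]:c[1],::-1],None,fx=4,fy=4,interpolation=cv2.INTER_CUBIC))
a=cv2.imread('pics/top12.png');b=cv2.imread('pics/scene12.png')
o=np.zeros((600,800,3),np.uint8);b=cv2.resize(b,None,fx=.6,fy=.6);o[:a.shape[0],:a.shape[1]]=a;o[250:250+b.shape[0],:b.shape[1]]=b
cv2.imwrite('pics/m12.png',o)"
```

```text
clock: 19.68
ee_pos: [575.3, 142.1, 27.0]
ee_rot: [-0.199, -3.125, -0.001]
contact_force: [-7.6, 3.6, 5.0]
gripper_width: -0.001
gripper_force: 4.3
clock: 19.85
ee_pos: [575.2, 142.0, 27.0]
ee_rot: [-0.198, -3.122, -0.001]
contact_force: [-10.0, 4.0, 8.3]
gripper_width: 0.001
gripper_force: 5.4
far-edge mid in hood [-14.1  -9.2] yaw rel deg -3.3 len 163.4
```

View pics/m12.png

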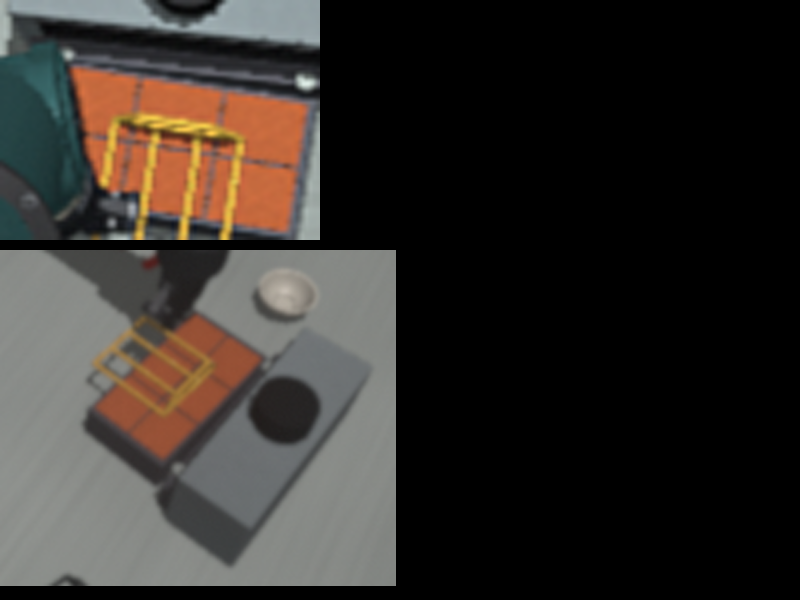

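The left far corner is against the bar: the tool stalled and the force rose to 10 N. The right corner still gapes. Now the right corner.

```bash
python3 -m jog '{"moves":[[1,[0.2,0,0],0],[1,[0.6,0,0],0],[1,[0,0,-0.93],0],[1,[0,0,-0.93],0],[1,[0,0,-0.93],0],[1,[0,-0.72,0],0],[1,[0,-0.72,0],0],[1,[0,-0.72,0],0],[1,[0,-0.72,0],0],[1,[0,-0.72,0],0]]}'
python3 -m jog '{"moves":[[1,[0,-0.72,0],0],[1,[0,-0.72,0],0],[1,[0,0,0],0],[1,[0,0,0.93],0],[1,[0,0,0.93],0],[1,[0,0,0.93],0],[1,[0,0,0],0],[1,[-0.12,0,0],0],[1,[-0.06,0,0],0],[1,[-0.05,0,0],0]]}'
python3 -m jog '{"moves":[[1,[-0.05,0,0],0],[1,[-0.05,0,0],0],[1,[-0.05,0,0],0],[1,[-0.05,0,0],0],[1,[-0.05,0,0],0]]}'
python3 -m jog '{"moves":[[1,[-0.05,0,0],0],[1,[-0.05,0,0],0],[1,[-0.05,0,0],0]]}'
```

```text
clock: 20.83
ee_pos: [544.8, 34.1, 111.5]
ee_rot: [0.203, 3.133, -0.0]
contact_force: [0.2, 0.1, -0.2]
gripper_width: 0.001
gripper_force: 0.0
clock: 21.67
ee_pos: [547.3, -8.2, 29.1]
ee_rot: [0.203, 3.131, 0.0]
contact_force: [0.3, -0.1, -1.2]
gripper_width: 0.001
gripper_force: 0.7
clock: 22.08
ee_pos: [549.2, -9.3, 27.8]
ee_rot: [-0.203, -3.128, 0.001]
contact_force: [-7.2, -0.4, 5.7]
gripper_width: -0.005
gripper_force: 3.4
clock: 22.33
ee_pos: [553.2, -10.8, 27.7]
ee_rot: [-0.204, -3.127, 0.002]
contact_force: [-6.6, -1.8, 3.6]
gripper_width: 0.001
gripper_force: 3.2
```

```bash
python3 -m jog '{"moves":[[1,[-0.05,0,0],0],[1,[0,0,0],0]]}'
python3 -m jog '{"moves":[[1,[-0.05,0,0],0],[1,[0,0,0],0]]}'
python3 -m jog '{"moves":[[1,[-0.05,0,0],0],[1,[0,0,0],0]]}'
```

```text
clock: 22.5
ee_pos: [555.7, -11.4, 27.7]
ee_rot: [-0.205, -3.129, 0.002]
contact_force: [-4.1, -2.9, 2.4]
gripper_width: -0.003
gripper_force: 2.6
clock: 22.67
ee_pos: [555.8, -11.4, 27.6]
ee_rot: [-0.204, -3.127, 0.002]
contact_force: [-7.0, -1.5, 4.1]
gripper_width: -0.003
gripper_force: 3.3
clock: 22.83
ee_pos: [555.9, -11.4, 27.5]
ee_rot: [-0.204, -3.124, 0.002]
contact_force: [-9.4, -0.9, 6.9]
gripper_width: -0.003
gripper_force: 4.3
```

```bash
python3 -c "
from h import *
look('pics/l13.png')"
```

```text
far-edge mid in hood [-10.1  33.1] yaw rel deg 0.9 len 106.1
```

```bash
python3 -m jog '{"moves":[[1,[-0.05,0,0],0],[1,[0,0,-0.03],0]]}'
python3 -m jog '{"moves":[[1,[-0.05,0,0],0],[1,[0,0,0],0]]}'
python3 -m jog '{"moves":[[1,[-0.03,0,0],0],[1,[0,0,0],0],[1,[0,0,0],0],[1,[0,0,0],0]]}'
```

```text
clock: 23.05
ee_pos: [555.9, -11.4, 27.7]
ee_rot: [-0.203, -3.121, 0.002]
contact_force: [-7.9, -1.0, -2.3]
gripper_width: -0.001
gripper_force: 4.1
clock: 23.22
ee_pos: [555.9, -11.3, 27.5]
ee_rot: [-0.203, -3.118, 0.002]
contact_force: [-11.0, -0.7, 4.0]
gripper_width: 0.005
gripper_force: 5.6
clock: 23.55
ee_pos: [555.8, -11.3, 27.5]
ee_rot: [-0.202, -3.116, 0.002]
contact_force: [-11.7, -0.2, 4.8]
gripper_width: -0.004
gripper_force: 6.2
```

```bash
python3 -m jog '{"moves":[[1,[-0.05,0,0],0],[1,[0,0,0],0],[1,[0,0,0],0],[1,[0,0,0],0],[1,[0,0,0],0]]}'
python3 -m jog '{"moves":[[1,[0.2,0,0],0],[1,[0.2,0,0],0],[1,[0.5,0,0],0],[1,[0,0,-0.93],0],[1,[0,0,-0.93],0],[1,[0,0,-0.93],0],[1,[0,0.72,0],0],[1,[0,0.72,0],0],[1,[0,0.72,0],0]]}'
python3 -m jog '{"moves":[[1,[0,0.72,0],0],[1,[0,0.72,0],0],[1,[0,0.72,0],0],[1,[0,0.72,0],0],[1,[0,0,0],0],[1,[0,0,0.93],0],[1,[0,0,0.93],0],[1,[0,0,0.9],0],[1,[0,0,0],0]]}'
python3 -c "
from h import *
look('pics/l14.png')"
```

```text
clock: 23.97
ee_pos: [555.8, -11.3, 27.5]
ee_rot: [-0.202, -3.113, 0.002]
contact_force: [-15.1, -0.5, 8.1]
gripper_width: 0.003
gripper_force: 7.2
clock: 24.72
ee_pos: [551.3, 57.4, 114.0]
ee_rot: [0.205, 3.128, 0.002]
contact_force: [0.5, 0.1, -0.1]
gripper_width: 0.001
gripper_force: 0.0
clock: 25.47
ee_pos: [558.0, 141.6, 25.8]
ee_rot: [-0.203, -3.13, 0.003]
contact_force: [-0.4, -0.2, -0.1]
gripper_width: 0.002
gripper_force: 0.0
far-edge mid in hood [-9.8 -1.8] yaw rel deg 0.1 len 170.5
```

```bash
python3 -m jog '{"moves":[[1,[-0.12,0,0],0],[1,[-0.12,0,0],0],[1,[-0.06,0,0],0],[1,[-0.05,0,0],0],[1,[-0.05,0,0],0],[1,[-0.05,0,0],0],[1,[-0.05,0,0],0],[1,[0,0,0],0]]}'
python3 -m jog '{"moves":[[1,[-0.05,0,0],0],[1,[-0.05,0,0],0],[1,[0,0,0],0]]}'
python3 -m jog '{"moves":[[1,[-0.05,0,0],0],[1,[-0.05,0,0],0],[1,[0,0,0],0]]}'
```

```text
clock: 26.18
ee_pos: [574.7, 140.5, 29.5]
ee_rot: [-0.203, -3.135, -0.0]
contact_force: [-0.1, -0.2, -0.5]
gripper_width: -0.0
gripper_force: 0.1
clock: 26.43
ee_pos: [574.8, 140.4, 29.0]
ee_rot: [-0.201, -3.129, 0.001]
contact_force: [-5.1, 1.7, 4.6]
gripper_width: 0.002
gripper_force: 2.5
clock: 26.68
ee_pos: [576.3, 140.6, 28.8]
ee_rot: [-0.2, -3.126, 0.001]
contact_force: [-6.9, 2.6, 5.2]
gripper_width: 0.003
gripper_force: 3.5
```

```bash
python3 -m jog '{"moves":[[1,[-0.05,0,0],0],[1,[-0.05,0,0],0],[1,[0,0,0],0]]}'
python3 -m jog '{"moves":[[1,[-0.05,0,-0.02],0],[1,[0,0,0],0]]}'
python3 -m jog '{"moves":[[1,[-0.05,0,0],0],[1,[0,0,0],0]]}'
```

```text
clock: 26.93
ee_pos: [576.3, 140.5, 28.6]
ee_rot: [-0.199, -3.121, 0.002]
contact_force: [-10.3, 2.0, 9.2]
gripper_width: 0.002
gripper_force: 5.6
clock: 27.1
ee_pos: [576.2, 140.4, 28.6]
ee_rot: [-0.198, -3.118, 0.002]
contact_force: [-12.3, 3.3, 7.5]
gripper_width: -0.002
gripper_force: 6.2
clock: 27.27
ee_pos: [576.2, 140.5, 28.6]
ee_rot: [-0.197, -3.115, 0.002]
contact_force: [-14.3, 3.3, 9.3]
gripper_width: -0.001
gripper_force: 7.3
```

```bash
python3 -m jog '{"moves":[[1,[-0.05,0,-0.03],0],[1,[0,0,0],0],[1,[0,0,0],0],[1,[0,0,0],0],[1,[0,0,0],0],[1,[0,0,0],0]]}'
python3 -m jog '{"moves":[[1,[0.2,0,0],0],[1,[0.2,0,0],0],[1,[0.5,0,0],0],[1,[0,0,-0.93],0],[1,[0,0,-0.93],0],[1,[0,0,-0.93],0],[1,[0,-0.72,0],0],[1,[0,-0.72,0],0],[1,[0,-0.72,0],0]]}'
python3 -m jog '{"moves":[[1,[0,-0.72,0],0],[1,[0,-0.72,0],0],[1,[0,-0.72,0],0],[1,[0,-0.72,0],0],[1,[0,0,0],0],[1,[0,0,0.93],0],[1,[0,0,0.93],0],[1,[0,0,0.9],0],[1,[0,0,0],0]]}'
python3 -m jog '{"moves":[[1,[-0.12,0,0],0],[1,[-0.12,0,0],0],[1,[-0.06,0,0],0],[1,[-0.05,0,0],0],[1,[-0.05,0,0],0],[1,[-0.05,0,0],0],[1,[0,0,0],0]]}'
```

```text
clock: 27.77
ee_pos: [576.2, 140.5, 28.7]
ee_rot: [-0.196, -3.112, 0.003]
contact_force: [-14.9, 3.8, 5.1]
gripper_width: -0.003
gripper_force: 7.6
clock: 28.52
ee_pos: [554.9, 77.4, 115.8]
ee_rot: [0.202, 3.13, 0.001]
contact_force: [0.3, -0.5, -0.6]
gripper_width: 0.002
gripper_force: 0.0
clock: 29.27
ee_pos: [540.2, -7.6, 28.1]
ee_rot: [-0.203, -3.13, 0.001]
contact_force: [-0.9, 0.3, -0.1]
gripper_width: 0.0
gripper_force: 0.0
clock: 29.85
ee_pos: [555.7, -9.5, 32.3]
ee_rot: [0.203, 3.134, 0.0]
contact_force: [-0.5, -0.5, -0.7]
gripper_width: 0.002
gripper_force: 0.0
```

```bash
python3 -m jog '{"moves":[[1,[-0.05,0,0.05],0],[1,[-0.05,0,0.05],0],[1,[-0.05,0,0],0],[1,[-0.05,0,0],0],[1,[0,0,0],0]]}'
python3 -m jog '{"moves":[[1,[-0.05,0,0],0],[1,[-0.05,0,0],0],[1,[-0.05,0,0],0],[1,[0,0,0],0]]}'
python3 -m jog '{"moves":[[1,[-0.05,0,-0.03],0],[1,[0,0,0],0],[1,[0,0,0],0]]}'
```

```text
clock: 30.27
ee_pos: [556.1, -10.0, 28.0]
ee_rot: [-0.202, -3.125, 0.0]
contact_force: [-7.3, 0.9, 6.2]
gripper_width: 0.003
gripper_force: 3.6
clock: 30.6
ee_pos: [556.1, -10.0, 27.6]
ee_rot: [-0.201, -3.116, -0.0]
contact_force: [-12.4, 1.6, 10.1]
gripper_width: 0.003
gripper_force: 6.5
clock: 30.85
ee_pos: [556.1, -10.0, 27.7]
ee_rot: [-0.2, -3.113, -0.0]
contact_force: [-12.6, 2.6, 5.0]
gripper_width: 0.003
gripper_force: 6.7
```

```bash
python3 -m jog '{"moves":[[1,[-0.05,0,0],0],[1,[-0.05,0,-0.03],0],[1,[0,0,0],0],[1,[0,0,0],0],[1,[0,0,0],0],[1,[0,0,0],0],[1,[0,0,0],0]]}'
python3 -m jog '{"moves":[[1,[0.1,0,0],0],[1,[0.2,0,0],0],[1,[0.5,0,0],0],[1,[0.5,0,0],0],[1,[0,0,-0.93],0],[1,[0,0,-0.93],0],[1,[0,0,-0.93],0],[1,[0.5,-0.5,-0.9],0],[1,[0.5,-0.5,-0.9],0],[1,[0,0,0],0]]}'
python3 -c "
from h import *
look('pics/l15.png')
im=cv2.imread('pics/l15.png')[60:200,165:290]; cv2.imwrite('pics/c15.png',cv2.resize(im,None,fx=4,fy=4,interpolation=cv2.INTER_CUBIC))"
```

```text
clock: 31.43
ee_pos: [556.0, -10.1, 27.8]
ee_rot: [-0.199, -3.107, -0.0]
contact_force: [-16.1, 1.8, 4.3]
gripper_width: 0.0
gripper_force: 8.1
clock: 32.27
ee_pos: [497.7, -35.5, 172.3]
ee_rot: [0.209, 3.128, -0.002]
contact_force: [-0.5, -0.4, 0.2]
gripper_width: -0.003
gripper_force: 0.0
far-edge mid in hood [-9.2 -1.7] yaw rel deg -0.2 len 176.2
```

View pics/c15.png

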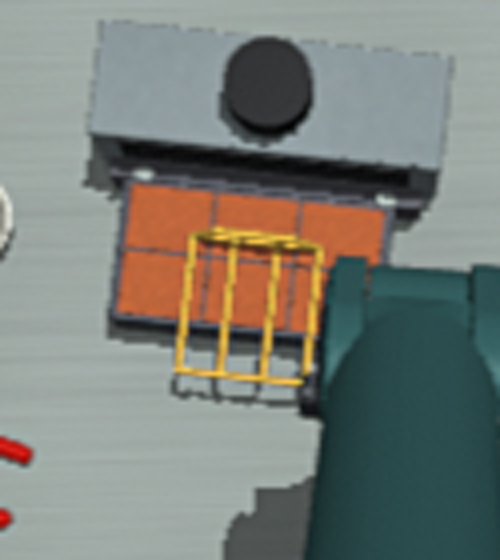

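The hearth's far edge lies flush along the bar, running (125,183) to (392,208) in the crop. It is centred within a few mm, the frame sits square on it, and the arm is clear.

```bash
python3 -c "
from plant import manip
print(manip.finish_job())"
```

```text
the job is handed in; nothing more can be done
None
```

The hearth is flush against the bumper bar and centred to within a few mm; I last pressed it home at about 16 N on the tool. The wire frame still lies on it untouched, the arm is clear, and I handed the job in at about 32 s; the judge returned no verdict.

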